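# Raise the copy-stand glass with its hand lever

### The arm

A 6-joint arm with a two-finger parallel gripper is mounted at the origin on the work surface. World frame = base frame: x ahead of the robot, y to its left, z up, the work surface at z = 0. Lengths are in mm, angles in rad, forces in N, time in s.
With the tool pointing down it reaches from about 300 to 875 mm from the base axis. Payload 6.4 kg.
Tool frame: the origin (TCP) lies on the centre line of the jaws, within the pads' length; the fingertips stand 11 mm ahead of it and the grasp point (between the pads) lies 8 mm behind it; z points along the fingers, y is the line along which they close (so a half turn about z gives the same grasp; the last joint's range is limited). The gripper opens to 88 mm and grips with 3 to 60 N. Pads are 18 mm wide; open, the fingers measure 123 mm over their backs; the gripper's body (75 mm by 187 mm) begins 45 mm behind the grasp point.
Start: joints at [0.953, 0.181, 1.607, -0, 1.354, -0.206], TCP at [230.14, 526.951, 249.714] pointing down, gripper open.
Joint ranges: [-2.99, 2.99], [-0.89, 2.07], [0.3, 2.58], [-1.14, 4.28], [0, 2.63], [-3.12, 3.12]. Speed limits (rad/s): [2.57, 2.57, 3.01, 3.14, 3.14, 3.14].

### API

Orientations are given as a 3x3 rotation matrix whose columns are the frame's x, y, z axes.
In Python, from plant import state, cams, arm, nets gives the robot as it stands. The module is installed in compiled form; this text tells all that it offers.
- The arm moves only by the tool step_arm, never from a script. Its argument "plan" is a list that holds one entry, the list of rows, each a list of 7 numbers: the turn, a rotation vector about the world's x, y, z scaled (see below), then the shift along the world's x, y, z scaled (see below), then the gripper command: -1 is fully open, 1 is shut, values between are in proportion. In form: [[[wx, wy, wz, x, y, z, claw], ...]]. A call has 1 to 20 rows; each row shifts and turns the commanded pose from where the row before left it; what a row does not reach is not made up. The controller multiplies each number of a shift by 2.5 cm and each number of a turn by 0.12 rad. A row lasts 1/10 s, in which the tool goes at most 50 mm and 8.59 degrees, less where a joint would pass 70% of its speed; a pose out of reach is approached as far as the arm can. A call with a number of a shift or a turn outside -1 to 1 is refused whole. A call with a gripper value outside its range is refused whole. The fingers move at their own pace and stop on an object; "newtons" is the grip in N (left out, the last holds). Time passes only in rows, so rows that do not move let the fingers close. It gives the time, the measured TCP pose, the force, the opening and the grip force at its end, in the units of the state.
- state(): the state, without advancing time (a new reading comes with each control period).
- cams.get_image(name): name is "scene" or "side" or "wrist"; returns a dict with "pixels" (400x640x3 uint8, red, green, blue), "camera_matrix" (3x3 intrinsics, pixels), "k1" (the pictures are not rectified: a ray, as slopes to the right and down, at radius r is drawn at 1 + k1 r^2 times it, then the intrinsics apply), "camera_from_world" (4x4, takes a point from world to camera coordinates); the wrist camera has in their place "T_tool_cam" (4x4, takes a point from camera to tool coordinates, whose origin is the TCP and whose axes are the flange's). Camera axes: x right, y up, looking along -z (the intrinsics and any distortion apply to the point x, -y, -z); pixel columns grow to the right and rows downward; lengths in mm; the calibration is good to about 2 mm. A picture is of the moment at which its call begins: read the wrist's pose just before it. There is no depth.
- arm.finish_job(): hands the job in; it is judged then, once.
Trained networks look in the newest picture that a camera, given by its name, has taken for a name from the list of things; names that differ only in an ending like _2 or _b are one class to them, and where a whole thing is asked for, a point or a joint stands for the part that bears it (a point fixed in the world has none). Each returns a list of dicts, best first, with "p" (0 to 1); they miss things now and then, are a little off and sometimes report something else, mostly with a low value. They report only what shows in the picture. A call takes as long as a camera call.
- nets.recognise(target, camera): "point" ([x, y, z] in mm, in world coordinates, good to about 4 mm: the middle of the surface that is visible of it).
- nets.silhouettes(target, camera): "pixels" (400x640 bool, what is visible of it).
- nets.spot_point(target, camera): "point" ([x, y, z] in mm, in world coordinates, good to about 4 mm: a listed point, or the origin of a listed thing).
The state is a dict: "t": time; "q": joint angles; "qd": joint speeds; "effort": joint torques, N m; "position": TCP position; "ee_rot": TCP orientation; "force": force on the tool from outside, world axes, zero at the start; "moment": the same for the moment, N m; "width": finger opening in mm; "grasp_force": force on a finger pad.
Only numpy, scipy, OpenCV 4.12 (cv2) and the standard library are available. Lean on these libraries where they do the work, as an engineer would, in place of code of your own. Each camera call takes 0.05 s, during which the arm holds its last target. There are 200 camera calls.

### The job

On the office copy stand, push the lever's locking bolt sideways by its upright tab until the bolt is fully out from under the lever, then press the black pad at the lever's long end all the way down so that its short end raises the heavy glass flap off the open book. Finish while holding the pad pressed down with the fingertips, so that a colleague can turn the page. Do not touch the glass flap, do not lift the lever out of its forks, and leave the other things on the desk where they stand.

Things in the scene. Friction and masses are not known exactly. Their poses are not given: they have to be found in the camera images.
- stand: Copy stand, fixed grey steel frame. Origin: on the desk straight below the lever's pivot. x runs along the lever from the black pad (x = -250 mm) over the pivot (0) to the glass flap (110 to 360 mm); the bolt slides out to +y; z up. Bed under the flap: 61 mm high, 300 mm wide. Under the pad a rubber stop, top 20 mm above the desk.
- fulcrum (a point): The pivot's seat on the stand: centre of the lever's cross pin when it rests in the two open-topped forks, 78 mm above the desk (stand frame 0, 0, 78 mm). The forks reach 91 mm above the desk, at y = +-31 to +-45 mm, x = +-22 mm.
- lever: Loose steel lever, 0.5 kg, bar 24 mm wide, 14 mm thick. Origin: centre of its 100 mm cross pin, which only rests in the forks. Frame parallel to the stand's at rest. Pad centre 250 mm from the pin, short tip 120 mm, under the flap's edge. At rest the bar slopes 0.20 rad, pad high; fully pressed it has turned about 0.38 rad, pad on the rubber stop. Weight of the flap holds it up and returns it.
- lever_pad (a point): Centre of the top face of the black pad at the lever's long end; pad 44 mm along the lever, 50 mm wide, 14 mm thick. About 134 mm above the desk at rest, about 37 mm when fully pressed; in plan it moves less than 10 mm meanwhile. With the bolt out, pressing the pad's centre takes about 4 to 9 N until it meets the hard stop.
- bolt (a joint): Travel of the steel locking bolt, m: 0 to 0.012 at the start (its block, 44 mm wide, stands under the lever 150 mm from the pivot and stops it from being pressed), 0.06 fully out at its end stop. Slides level along the stand's +y, friction about 2 N, stays where it is left.
- bolt_tab (a point): On the bolt's upright tab: middle of the top edge of the face towards the lever, 145 mm above the desk. Tab: steel plate 60 mm wide (along the lever), 8 mm thick, free from 52 to 145 mm above the desk, face 80 mm (plus travel) from the lever's centre line. Push this face to the stand's +y. The room between it and the bar (edge at y = 12 mm, top 116 mm high there) is free.
- platen (a joint): Opening angle of the glass flap (a steel-framed glass plate 250 x 300 mm, about 3 kg, hinged along its edge farthest from the lever), rad: 0 closed on the book, about 0.185 with the lever pressed onto its stop.
- platen_edge (a point): Middle of the top of the flap's free front edge (the edge towards the lever), 81 mm above the desk when closed.
- tape_roll: Bystander: roll of amber tape lying flat, 84 mm across, 24 mm high. Origin: centre of its underside.
- stapler: Bystander: desk stapler, 130 x 32 mm, 52 mm high. Origin: centre of its underside.
- stamp: Bystander: wooden hand stamp, 36 mm across, 67 mm high. Origin: centre of its underside.
- note_block: Bystander: white block of note paper, 90 x 90 mm, 45 mm high. Origin: centre of its underside.
- mug: Bystander: white mug, 82 mm across, 95 mm high. Origin: centre of its underside.
- flask: Bystander: dark steel flask, 72 mm across, 220 mm high. Origin: centre of its underside.
- pen_pot: Bystander: black pot with pens, 80 mm across, 145 mm high. Origin: centre of its underside.

How it is judged (in metres and radians):
On the way, in this order (a step that is already met when the one before it is completed fails the run):
1. the bolt is out from under the lever (more than 42 mm), the flap still closed (value of joint bolt above 0.042 m and value of joint platen below 0.03 rad), for 0.1 s.
2. the pressed lever has raised the flap (value of joint platen above 0.155 rad and contact force between the fingers and lever above 1 N and distance between lever and fulcrum below 0.012 m), for 0.3 s.
At the end, for the whole second after the job is handed in: The fingers still press on the lever (more than 1 N), its pad is within about 15 mm of fully down, the flap is raised by more than 0.155 rad (of about 0.185) and still, by the lever alone; the lever's pin sits in its forks (within 12 mm) and the bolt is more than 42 mm out (all of step 2 and value of joint bolt above 0.042 m and z of lever_pad in the frame of stand below 0.052 m and contact force between the arm and platen below 0.5 N and velocity of joint platen below 0.05 rad/s); the arm keeps its last pose, push and grip.
It fails at once if the robot touches the glass flap (contact force between the arm and platen above 1 N).
It fails at once if the lever is lifted or knocked out of its forks (distance between lever and fulcrum above 0.02 m).
It fails at once if a bystander is moved by more than 30 mm (distance of any of tape_roll, stapler, stamp, note_block, mug, flask, pen_pot from where it was at the start of the episode above 0.03 m).
It also fails if it takes over 42 s, if anything falls off the work surface, if the arm or the gripper's body presses on something with over 40 N, if the wrist force passes 120 N, or if a joint passes its speed limit or range.

## Working session

There is one attempt and no reset: what is moved stays moved. The work goes in short steps, Python scripts to look and compute and a tool call to move; the robot and the scene stay as the last step left them, time stands still between calls to the robot, and variables do not carry over. Pictures are saved under pics/ and viewed, at most 10 in all, crops included, and the job is handed in when it is done.

Besides the shell and the picture viewer there is one more tool, called after "Request:" by a JSON object that holds its "api" and its "payload", one argument or row to a line. step_arm: Moves the arm, as the interface text tells. Shifts and turns lie within -1 to 1; 1 stands for 2.5 cm of shift or 0.12 rad of turn. Its arguments: {"type":"object","properties":{"plan":{"type":"array","items":{"type":"array","items":{"type":"array","items":{"type":"number","minimum":-1,"maximum":1}}}},"newtons":{"type":"number"}},"required":["plan"]}

```bash
mkdir -p pics
python3 - <<'E'
from plant import state,cams,nets
import cv2,numpy as np
s=state();print(s['t'],s['position'],np.round(s['ee_rot'],3).tolist(),s['width'])
for c in ['scene','side']:
    im=cams.get_image(c);cv2.imwrite(f'pics/{c}0.png',im['pixels'][:,:,::-1])
    for n in ['lever_pad','bolt_tab','platen_edge','fulcrum','stand','lever','tape_roll','stapler','stamp','note_block','mug','flask','pen_pot']:
        r=nets.spot_point(n,c)
        print(c,n,[(np.round(d['point']).tolist(),round(d['p'],2)) for d in r[:2]])
print(state()['t'])
E
```

```text
0.0 [229.84752369 526.53399649 248.85655464] [[-0.916, 0.4, -0.001], [0.4, 0.916, -0.001], [0.0, -0.002, -1.0]] 88.15573793203122
scene lever_pad [([444.0, 99.0, 132.0], 0.71), ([739.0, -239.0, 3.0], 0.3)]
scene bolt_tab [([524.0, 8.0, 147.0], 0.56)]
scene platen_edge [([442.0, -252.0, 76.0], 0.64), ([733.0, 276.0, -0.0], 0.3)]
scene fulcrum [([450.0, -142.0, 78.0], 0.97)]
scene stand [([445.0, -143.0, -3.0], 0.96)]
scene lever [([441.0, -144.0, 77.0], 0.92), ([450.0, -144.0, 81.0], 0.66)]
scene tape_roll [([634.0, -90.0, 0.0], 0.78), ([444.0, -143.0, -5.0], 0.47)]
scene stapler [([401.0, 219.0, 0.0], 0.64)]
scene stamp [([571.0, 104.0, 2.0], 0.64)]
scene note_block [([542.0, 225.0, -1.0], 0.92), ([568.0, 106.0, 2.0], 0.3)]
scene mug [([733.0, 274.0, 1.0], 0.74)]
scene flask [([783.0, -82.0, 5.0], 0.75), ([402.0, 219.0, 0.0], 0.71)]
scene pen_pot [([740.0, -240.0, -0.0], 0.65)]
side lever_pad [([446.0, 99.0, 131.0], 0.58)]
side bolt_tab [([526.0, 4.0, 144.0], 0.94), ([442.0, -257.0, 79.0], 0.21)]
side platen_edge [([443.0, -252.0, 79.0], 0.63)]
side fulcrum [([440.0, -144.0, 75.0], 0.63)]
side stand [([444.0, -140.0, -3.0], 0.94), ([737.0, 272.0, -2.0], 0.53)]
side lever [([446.0, -145.0, 75.0], 0.69)]
side tape_roll [([628.0, -94.0, 2.0], 0.91)]
side stapler [([403.0, 219.0, 0.0], 0.55)]
side stamp [([571.0, 107.0, -0.0], 0.5)]
side note_block [([546.0, 227.0, -2.0], 0.59)]
side mug [([734.0, 273.0, -1.0], 0.92), ([445.0, -141.0, -3.0], 0.21)]
side flask [([781.0, -77.0, -0.0], 0.86)]
side pen_pot [([742.0, -233.0, -2.0], 0.6)]
1.4
```

View pics/scene0.png

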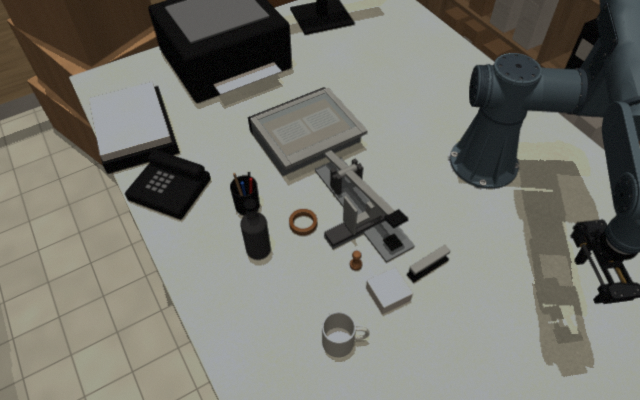

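View pics/side0.png

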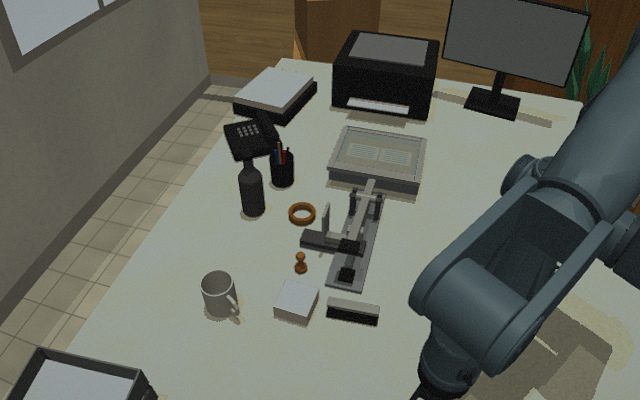

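The scene and side pictures show the lever running from the flap to its raised pad (scene ≈(397,216), side ≈(350,247)). The stop is below it (side (348,275)). The upright tab is at side ≈(325,220). I'll check these by projection.

Run:
```python
from plant import cams
import numpy as np
for c in ['scene','side']:
    im=cams.get_image(c);K=im['camera_matrix'];T=im['camera_from_world']
    for P in [(445,99,132),(445,99,20),(525,6,145),(525,-24,145),(525,36,145),(442.5,-252,80)]:
        p=T@np.r_[P,1];a=np.array([p[0],-p[1]])/-p[2];a=a*(1+im['k1']*(a@a))
        print(c,P,np.round((K@np.r_[a,1])[:2]))
```

```text
scene (445, 99, 132) [396. 217.]
scene (445, 99, 20) [391. 240.]
scene (525, 6, 145) [352. 202.]
scene (525, -24, 145) [346. 195.]
scene (525, 36, 145) [358. 210.]
scene (442.5, -252, 80) [328. 148.]
side (445, 99, 132) [348. 244.]
side (445, 99, 20) [346. 271.]
side (525, 6, 145) [326. 209.]
side (525, -24, 145) [329. 202.]
side (525, 36, 145) [324. 217.]
side (442.5, -252, 80) [372. 174.]
```

Request:
{"api": "step_arm", "payload": {
  "plan": [
    [[0,0,1,0.8,-1,0,1],[0,0,1,1,-1,0,1],[0,0,1,1,-1,0,1],[0,0,0.43,1,-1,0,1],[0,0,0,1,-1,0,1],[0,0,0,1,-1,0,1],[0,0,0,1,-1,0,1],[0,0,0,1,-1,0,1],[0,0,0,1,-1,0,1],[0,0,0,1,-1,0,1],[0,0,0,0.6,-1,0,1],[0,0,0,0,-1,0,1],[0,0,0,0,-1,0,1],[0,0,0,0,-1,0,1],[0,0,0,0,-1,0,1],[0,0,0,0,-1,0,1],[0,0,0,0,-1,0,1],[0,0,0,0,-1,0,1],[0,0,0,0,-1,0,1],[0,0,0,0,-1,0,1]]
  ],
  "newtons": 30
}}

```text
t: 3.5
position: [490.1, 25.9, 249.9]
ee_rot: [[-1.0, 0.0, 0.0], [0.0, 1.0, -0.0], [-0.0, -0.0, -1.0]]
force: [0.7, 0.3, 0.2]
width: 0.4
grasp_force: 0.0
```

Projections match the picture. Next I'll lower into the gap beside the tab.

Request:
{"api": "step_arm", "payload": {
  "plan": [
    [[0,0,0,0,-0.8,0,1],[0,0,0,0,0,-1,1],[0,0,0,0,0,-1,1],[0,0,0,0,0,-1,1],[0,0,0,0,0,-1,1],[0,0,0,0,0,-0.7,1],[0,0,0,0,0,-0.5,1],[0,0,0,0,0,0,1]]
  ]
}}

```text
t: 4.3
position: [489.0, 7.2, 118.2]
ee_rot: [[-1.0, 0.0, -0.003], [0.0, 1.0, 0.001], [0.003, 0.001, -1.0]]
force: [-0.1, -0.3, 0.2]
width: 0.2
grasp_force: 0.0
```

Request:
{"api": "step_arm", "payload": {
  "plan": [
    [[0,0,0,0.4,0,0,1],[0,0,0,0.4,0,0,1],[0,0,0,0.4,0,0,1],[0,0,0,0.4,0,0,1]]
  ]
}}

```text
t: 4.7
position: [531.4, 6.8, 120.4]
ee_rot: [[-1.0, 0.0, 0.001], [0.0, 1.0, -0.0], [-0.001, -0.0, -1.0]]
force: [-2.2, -1.0, 2.1]
width: 0.2
grasp_force: 1.2
```

Request:
{"api": "step_arm", "payload": {
  "plan": [
    [[0,0,0,0.3,0,0,1],[0,0,0,0.3,0,0,1],[0,0,0,0.3,0,0,1],[0,0,0,0.3,0,0,1],[0,0,0,0.2,0,0,1],[0,0,0,0.15,0,0,1],[0,0,0,0,0,0,1]]
  ]
}}

```text
t: 5.4
position: [569.5, 7.0, 119.7]
ee_rot: [[-1.0, 0.0, 0.001], [0.0, 1.0, 0.0], [-0.001, 0.0, -1.0]]
force: [0.3, 0.4, 0.2]
width: 0.4
grasp_force: 0.0
```

Request:
{"api": "step_arm", "payload": {
  "plan": [
    [[0,0,0,0.12,0,0,1],[0,0,0,0.08,0,0,1],[0,0,0,0,0,0,1]]
  ]
}}

```text
t: 5.7
position: [572.9, 7.0, 119.5]
ee_rot: [[-1.0, 0.0, -0.003], [0.0, 1.0, 0.0], [0.003, 0.0, -1.0]]
force: [-6.9, -0.7, 3.0]
width: 0.3
grasp_force: 2.9
```

Request:
{"api": "step_arm", "payload": {
  "plan": [
    [[0,0,0,-0.5,0,0,1],[0,0,0,0,0,1,1],[0,0,0,0,0,1,1],[0,0,0,-0.5,0,1,1],[0,0,0,-1,0.8,0,1],[0,0,0,-1,1,0,1],[0,0,0,-1,1,0,1],[0,0,0,-1,0.9,0,1],[0,0,0,-0.2,0,0,1],[0,0,0,0,0,0,1]]
  ]
}}

```text
t: 6.7
position: [443.8, 99.8, 195.1]
ee_rot: [[-1.0, -0.001, 0.001], [-0.001, 1.0, -0.0], [-0.001, -0.0, -1.0]]
force: [0.2, -0.3, 0.1]
width: 0.7
grasp_force: 0.0
```

Run:
```python
from plant import state,cams,nets
import cv2,numpy as np
print(state()['position'])
for c in ['side','scene','wrist']:
    im=cams.get_image(c)
    if c!='scene': cv2.imwrite(f'pics/{c}1.png',im['pixels'][:,:,::-1])
    for n in ['lever_pad','bolt_tab']:
        r=nets.spot_point(n,c)
        print(c,n,[(np.round(d['point']).tolist(),round(d['p'],2)) for d in r[:2]])
```

```text
[443.7836226   99.7838908  195.09113859]
side lever_pad [([444.0, 102.0, 136.0], 0.72)]
side bolt_tab [([584.0, 0.0, 145.0], 0.6)]
scene lever_pad [([445.0, 96.0, 134.0], 0.92)]
scene bolt_tab [([584.0, 7.0, 145.0], 0.57)]
wrist lever_pad [([444.0, 99.0, 134.0], 0.7)]
wrist bolt_tab [([447.0, -142.0, 74.0], 0.72), ([550.0, 226.0, -2.0], 0.22)]
```

View pics/side1.png

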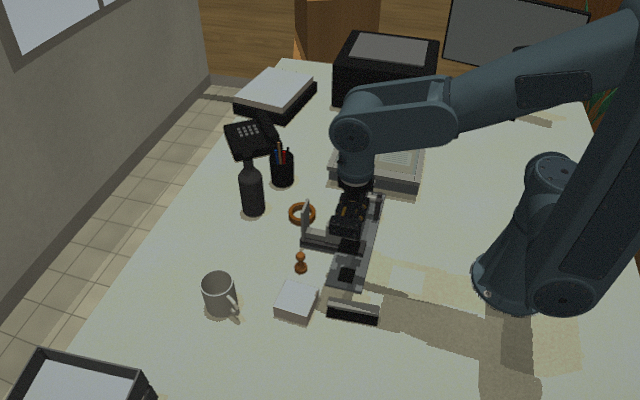

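The bolt sits about 59 mm out at its end stop, with the tab at side (305,215), and the tool is above the pad. Pressing now.

Request:
{"api": "step_arm", "payload": {
  "plan": [
    [[0,0,0,0,0,-0.8,1],[0,0,0,0,0,-0.6,1],[0,0,0,0,0,-0.3,1],[0,0,0,0,0,-0.3,1],[0,0,0,0,0,-0.3,1],[0,0,0,0,0,-0.3,1],[0,0,0,0,0,-0.3,1],[0,0,0,0,0,0,1]]
  ]
}}

```text
t: 7.95
position: [444.7, 99.7, 122.5]
ee_rot: [[-1.0, 0.0, 0.002], [0.0, 1.0, 0.001], [-0.002, 0.001, -1.0]]
force: [-0.4, 2.4, 5.3]
width: -0.0
grasp_force: 2.5
```

Request:
{"api": "step_arm", "payload": {
  "plan": [
    [[0,0,0,0,0,-0.3,1],[0,0,0,0,0,-0.3,1],[0,0,0,0,0,-0.3,1],[0,0,0,0,0,-0.3,1],[0,0,0,0,0,-0.3,1],[0,0,0,0,0,-0.3,1],[0,0,0,0,0,-0.3,1],[0,0,0,0,0,-0.3,1],[0,0,0,0,0,-0.2,1],[0,0,0,0,0,0,1]]
  ]
}}

```text
t: 8.95
position: [445.1, 98.6, 57.8]
ee_rot: [[-1.0, -0.0, 0.002], [-0.0, 1.0, -0.002], [-0.002, -0.002, -1.0]]
force: [0.0, -3.1, 4.6]
width: 0.2
grasp_force: 2.0
```

Request:
{"api": "step_arm", "payload": {
  "plan": [
    [[0,0,0,0,0,-0.2,1],[0,0,0,0,0,-0.12,1],[0,0,0,0,0,-0.08,1],[0,0,0,0,0,0,1]]
  ]
}}

```text
t: 9.35
position: [445.7, 98.5, 51.1]
ee_rot: [[-1.0, -0.001, 0.002], [-0.001, 1.0, -0.002], [-0.002, -0.002, -1.0]]
force: [-14.4, -4.1, 43.3]
width: 0.2
grasp_force: 20.9
```

The pad is on the hard stop, so I'll ease the force a little.

Request:
{"api": "step_arm", "payload": {
  "plan": [
    [[0,0,0,0,0,0.06,1],[0,0,0,0,0,0,1],[0,0,0,0,0,0,1],[0,0,0,0,0,0,1]]
  ]
}}

```text
t: 9.75
position: [445.6, 98.6, 51.4]
ee_rot: [[-1.0, -0.001, 0.002], [-0.001, 1.0, -0.002], [-0.002, -0.002, -1.0]]
force: [-7.9, -3.9, 25.8]
width: 0.5
grasp_force: 12.3
```

Run:
```python
from plant import state,cams,nets
import cv2,numpy as np
im=cams.get_image('side');cv2.imwrite('pics/side2.png',cv2.resize(im['pixels'][100:340,200:520,::-1],None,fx=2.4,fy=2.4))
for n in ['platen_edge','bolt_tab','lever','lever_pad']:
    for c in ['side','scene']:
        if c=='scene': cams.get_image(c)
        print(n,c,[(np.round(d['point']).tolist(),round(d['p'],2)) for d in nets.spot_point(n,c)[:2]])
s=state();print(s['t'],s['position'],s['force'])
```

```text
platen_edge side [([445.0, 106.0, 36.0], 0.61)]
platen_edge scene [([442.0, -255.0, 125.0], 0.67)]
bolt_tab side [([587.0, 1.0, 144.0], 0.88)]
bolt_tab scene [([584.0, 8.0, 149.0], 0.7)]
lever side [([444.0, 107.0, 38.0], 0.46)]
lever scene [([439.0, -143.0, 80.0], 0.7)]
lever_pad side [([444.0, 105.0, 36.0], 0.44)]
lever_pad scene [([444.0, 103.0, 35.0], 0.76)]
10.4 [445.56762051  98.54442503  51.4142805 ] [-8.04913843 -4.48399432 25.94021897]
```

View pics/side2.png

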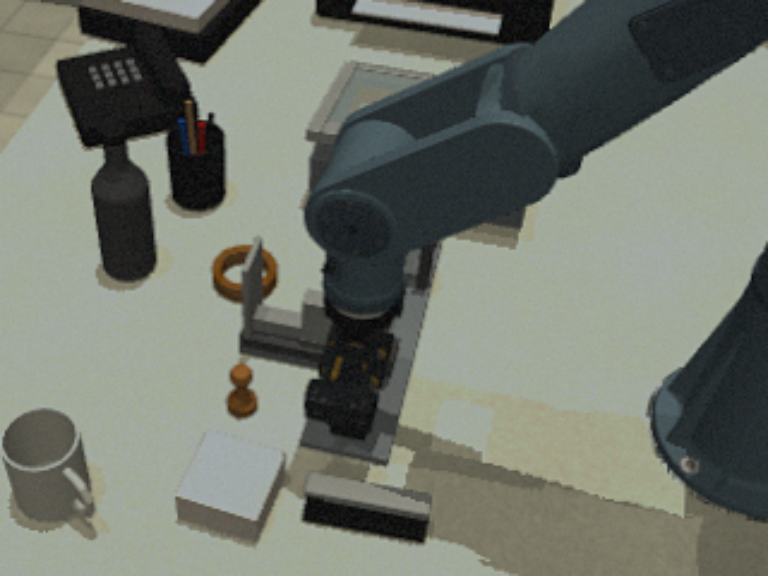

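The crop shows the flap raised (edge ≈(345,75)), the tab out at (255,285), and the bystanders in place. The scene camera puts the flap edge at about 125 mm (0.18 rad) and the pad at about 36 mm, with a steady 26 N on the tool. Handing in.

```bash
python3 -c "
from plant import arm
print(arm.finish_job())"
```

```text
the job is handed in; nothing more can be done
None
```

I handed the job in with the bolt about 59 mm out, the flap raised about 0.18 rad, and the fingertips holding the pad on its stop at about 26 N; the hand-in gave no verdict.

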